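Set the bench saw's rip fence to the marked width with its knurled wheel and clamp it

ROBOT

A 6-joint arm with a two-finger parallel gripper is mounted at the origin on the work surface. World frame = base frame: x ahead of the robot, y to its left, z up, the work surface at z = 0. Lengths are in mm, angles in rad, forces in N, time in s.
With the tool pointing down it reaches from about 250 to 850 mm from the base axis. Payload 12.5 kg.
Tool frame: the origin (TCP) lies at the very end of the fingers, on their centre line; the grasp point (between the pads) lies 19 mm behind it; z points along the fingers, y is the line along which they close (so a half turn about z gives the same grasp; the last joint's range is limited). The gripper opens to 93 mm and grips with 3 to 60 N. Pads are 15 mm wide; open, the fingers measure 128 mm over their backs; the gripper's body (75 mm by 188 mm) begins 65 mm behind the grasp point.
Start: joints at [-1.217, 0.351, 1.652, -0, 1.139, -0.085], TCP at [233.686, -497.871, 218.633] pointing down, gripper open.
Joint ranges: [-2.75, 2.75], [-0.79, 2.1], [0.01, 2.65], [-1.57, 4.71], [0.07, 3.14], [-2.87, 2.87]. Speed limits (rad/s): [2.22, 2.22, 2.79, 3.14, 3.14, 3.14].

INTERFACE

Orientations are given as a rotation vector (axis times angle).
In Python, from workcell import r, capture gives the robot as it stands.
- The arm moves only by the tool servo_tool, never from a script. Its argument "series" is a list that holds one entry, the list of rows, each a list of 4 numbers: the shift along the tool's x, y, z in units of 0.25 m (1.0 is 0.25 m), then the turn about the tool's z in units of 90 degrees (1.0 is 90 degrees). In form: [[[x, y, z, yaw], ...]]. A call has 1 to 8 rows; each row is the pose to reach, as a shift and turn from the pose commanded when the call began, along the tool's axes at that moment; what a row does not reach only later rows make up. A row lasts 1/12 s, in which the tool goes at most 41.7 mm and 7.16 degrees, less where a joint would pass 70% of its speed; a pose out of reach is approached as far as the arm can. A call with a number of a shift or a turn outside -1 to 1 is refused whole. A call with a gripper value outside its range is refused whole. "jaw" is the closure, from 0 (fully open) to 1 (shut), set as the call begins (left out, the last holds). The fingers move at their own pace and stop on an object; "squeeze" is the grip in N (left out, the last holds). Time passes only in rows, so rows that repeat a pose let the fingers close. It gives the time, the measured TCP pose, the force, the opening and the grip force at its end, in the units of the state.
- r.sense(): the state, without advancing time (a new reading comes with each control period).
- capture(name): name is "side" or "top"; returns a dict with "pixels" (420x560x3 uint8, red, green, blue), "range_z" (420x560 float32, mm along the optical axis (not along the pixel's ray), 0 where there is no reading), "fovy" (degrees; the focal length in pixels is half the picture's height over the tangent of half this angle, whatever the lens; pixels are square), "cx", "cy" (the principal point, pixels), "dist" ([k1, k2, p1, p2, k3] as OpenCV has them; the pictures are not rectified), "R" (3x3) and "t" (3): a world point X has camera coordinates R X + t. Camera axes: x right, y down, z forward; pixel columns grow to the right and rows downward; lengths in mm; the calibration is good to about 2 mm. A picture is of the moment at which its call begins.
- r.close_job(): hands the job in; it is judged then, once.
The state is a dict: "time": time; "joint_pos": joint angles; "dq": joint speeds; "joint_efforts": joint torques, N m; "tcp_pos": TCP position; "tool_rot": TCP orientation; "contact_force": force on the tool from outside, world axes, zero at the start; "ft_torque": the same for the moment, N m; "finger_gap": finger opening in mm; "grasp_force": force on a finger pad.
Only numpy, scipy, OpenCV 4.12 (cv2) and the standard library are available. Lean on these libraries where they do the work, as an engineer would, in place of code of your own. Each camera call takes 0.05 s, during which the arm holds its last target. There are 200 camera calls.

TASK

Set the little bench saw's rip fence for the next cut: with a fingertip on top of the knurled wheel at the front of the saw, roll it, stroke by stroke, until the fence's pointer on the front rail stands exactly opposite the point of the steel rider, then press the clamp lever to the right of it down level to lock the fence. Use light fingertip pressure and grip nothing; do not push the fence itself, and leave everything else on the saw and bench as it is.

Things in the scene. Friction and masses are not known exactly. Their poses are not given: they have to be found in the camera images.
- saw: Grey bench circular saw, fixed: aluminium table 260 x 320 mm, top 100 mm above the bench; origin on the bench under the table's centre. x points from its front (operator's side, facing the robot) to its back, y to its left. Blade guard (top 144 mm) at y +30 mm. A flat rail with a rule runs along y in front: y -200 to +200, x -187 to -137 mm, top 96 mm above the bench.
- fence: Rip fence: aluminium bar 262 x 20 x 32 mm across the saw's table, right of the blade, with a black head (20 x 56 mm, top 120 mm above the bench) at its front end, by the rail. It slides along the saw's y as the knurled wheel turns (rack and pinion, 10 mm per radian of the wheel), with at least 15 mm of travel beyond the rider's point. The robot must not push it.
- pointer_tip (a point): Tip of the dark steel pointer, 12 mm wide and tapered, that stands out of the left end of the fence's head and points over the rule towards the front of the saw, 102 mm above the bench; it moves with the fence along the saw's y. At the start it is 12 to 48 mm to the right of (-y from) the rider's point.
- rider: Index rider, the gauge mark: dark steel block 14 x 16 x 9 mm clamped on the front rail, with a tapered point facing the pointer; origin under the tip of its point, axes as the saw's. It cannot move.
- mark_tip (a point): Tip of the rider's point, 4 mm in front of the pointer's line of travel, 101 mm above the bench. Pointer and rider are opposite each other when pointer_tip and mark_tip have the same position along the saw's y.
- wheel: Knurled wheel, 52 mm across, 16 mm wide, firm black rubber grip ring on an aluminium hub, axle along the saw's x; origin at its centre, at saw x -205, y +70 mm, 82 mm up; top of the rim 108 mm above the bench, 12 mm above the rail. Rim top rolled to the saw's left (+y) moves fence and pointer left, 1 mm per 2.6 mm of rim travel; right, right. Drag about 2 N at the rim; stays where left.
- clamp (a joint): Clamp lever's angle, rad: 0 raised (46 degrees above level), 0.80 level, fully down and clamped. It starts at 0 to 0.15, turns against a drag that grows to 3 to 5 N at the pad as it clamps, and stays where it is left.
- clamp_pad (a point): Middle of the upper face of the clamp lever's flat black pad, 32 x 22 x 8 mm, right of the wheel. The lever is hinged along the saw's y at saw x -184, y -120 mm, 77 mm above the bench; pad's middle 62 mm, lever's end 78 mm from the hinge. Raised, it leans up and forward (saw's -x), end up to 137 mm above the bench; it swings down to level, upper face 81 mm above the bench.
- push_stick: brown wooden push stick, 160 x 22 x 10 mm with a wider heel, lying on the left of the saw's table; leave it
- floor_plate: white model floor plate, 90 x 55 x 6 mm, lying on the saw's table left of the blade; leave it
- glue: small glue bottle, 32 mm across, 95 mm tall, standing on the bench in front of the saw between wheel and lever; origin under its foot; leave it
- strip: pale wooden strip, 12 x 180 x 10 mm, lying on the bench under the front rail; leave it
- activator: spray can, 52 mm across, 150 mm tall, standing on the green mat to the left; leave it
- tape: roll of yellow tape, 100 mm across, 25 mm high, lying on the mat; leave it
- sanding_block: cork sanding block, 70 x 45 x 28 mm, on the bench to the right; leave it

How it is judged:
By the outcome, as a careful person would: the job done as asked, in the order asked, and still so for the second after the job is handed in, with the robot touching nothing.
It also fails if it takes over 64 s, if anything falls off the work surface, if the arm or the gripper's body presses on something with over 40 N, if the wrist force passes 120 N, or if a joint passes its speed limit or range.

## Working session

There is one attempt and no reset: what is moved stays moved. The work goes in short steps, Python scripts to look and compute and a tool call to move; the robot and the scene stay as the last step left them, time stands still between calls to the robot, and variables do not carry over. Pictures are saved under pics/ and viewed, at most 10 in all, crops included, and the job is handed in when it is done.

Besides the shell and the picture viewer there is one more tool, called after ">>>" as name(argument=value, ...) on one line, values as JSON. servo_tool: Moves the arm, as the interface text tells. Shifts and turns lie within -1 to 1; 1 stands for 0.25 m of shift or 90 degrees of turn. Its arguments: {"type":"object","properties":{"series":{"type":"array"},"jaw":{"type":"number"},"squeeze":{"type":"number"}},"required":["series"]}

```bash
mkdir -p pics; ls
cat > h.py <<'E'
import numpy as np,cv2
from workcell import r,capture
def K(c):
    f=c["pixels"].shape[0]/2/np.tan(np.radians(c["fovy"]/2))
    return np.array([[f,0,c["cx"]],[0,f,c["cy"]],[0,0,1.]])
def ray(c,u,v):
    R=np.array(c["R"]);t=np.array(c["t"])
    p=cv2.undistortPoints(np.array([[[u,v]]],float),K(c),np.array(c["dist"],float))[0,0]
    return -R.T@t, R.T@np.array([p[0],p[1],1])
def atz(c,u,v,z):
    o,d=ray(c,u,v); return o+d*(z-o[2])/d[2]
def depth(c,u,v):
    o,d=ray(c,u,v); return o+d*c["range_z"][int(round(v)),int(round(u))]
def proj(c,X):
    R=np.array(c["R"]);t=np.array(c["t"],float)
    return cv2.projectPoints(np.array(X,float).reshape(-1,1,3),cv2.Rodrigues(R)[0],t,K(c),np.array(c["dist"],float))[0][:,0]
def save(c,n,box=None,s=1):
    im=cv2.cvtColor(c["pixels"],cv2.COLOR_RGB2BGR)
    if box: im=im[box[1]:box[3],box[0]:box[2]]
    cv2.imwrite("pics/"+n,cv2.resize(im,None,fx=s,fy=s,interpolation=cv2.INTER_CUBIC))
E
python3 - <<'E'
from h import *
import pickle
for n in("top","side"):
    c=capture(n); save(c,n+"0.png"); pickle.dump(c,open(n+"0.pkl","wb"))
    print(n,-np.array(c["R"]).T@c["t"],c["R"],c["fovy"],c["dist"])
print(r.sense())
E
```

```text
pics
top [418.97008195  48.20132818 960.99197348] [[ 0.00915751 -0.99987621 -0.01279487]
 [-0.98456574 -0.00677939 -0.17488378]
 [ 0.17477539  0.0141989  -0.98450594]] 56.78595773487626 [0.02467931 0.         0.         0.         0.        ]
side [378.81294168 737.1191957  736.08301578] [[-0.95292596 -0.30318556 -0.00326184]
 [-0.19590809  0.62388751 -0.7565609 ]
 [ 0.23141337 -0.7203075  -0.6539151 ]] 52.837707611222044 [0.02551785 0.         0.         0.         0.        ]
{'time': 0.1, 'joint_pos': array([-1.21661161e+00,  3.51148642e-01,  1.65233053e+00, -1.19629984e-05,
        1.13912148e+00, -8.45766957e-02]), 'dq': array([-0.0014258 , -0.00193403, -0.00193237, -0.00076643, -0.00050107,
        0.00085656]), 'joint_efforts': array([ 4.69358311e-04, -4.98030925e+01, -2.85705668e+01,  6.99824165e-02,
        2.38529686e-02, -5.02597686e-05]), 'tcp_pos': array([ 233.57720705, -497.60422809,  218.18497084]), 'tool_rot': array([-3.06532104e+00, -6.83480387e-01,  2.29633663e-04]), 'contact_force': array([-0.03764029, -0.04157261,  0.26190335]), 'ft_torque': array([ 0.00940731, -0.0104666 , -0.01308251]), 'grasp_force': 0.0, 'finger_gap': 93.10236862292108}
```

View pics/top0.png

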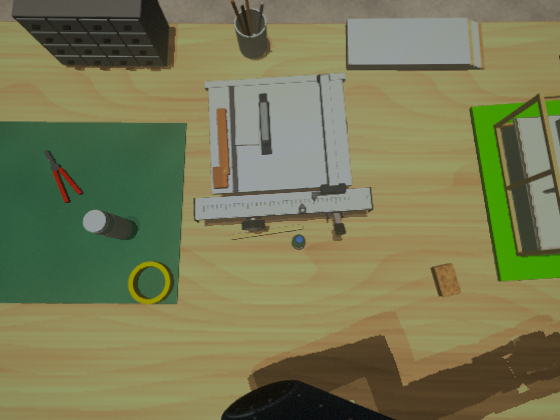

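View pics/side0.png

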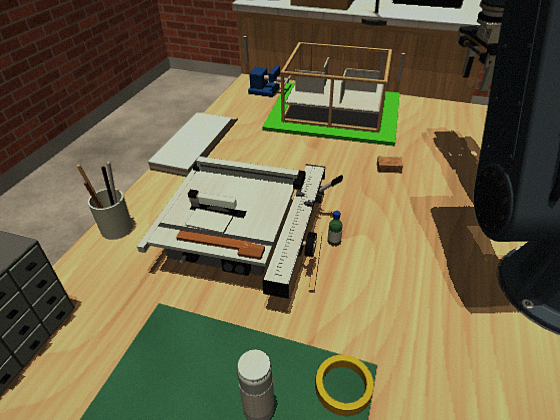

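The top view shows the rail spanning columns 195–371 at rows 190–218, the wheel near (253,225), the rider near (302,209), the lever pad near (339,228) and the glue bottle at (299,241). I'll enlarge that area.

Run:
```python
from h import *
import pickle
c=pickle.load(open("top0.pkl","rb"))
save(c,"t1.png",(190,175,380,255),4.2)
s=pickle.load(open("side0.pkl","rb"))
save(s,"s1.png",(260,155,360,300),4.1)
```

```text
(no output)
```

View pics/t1.png

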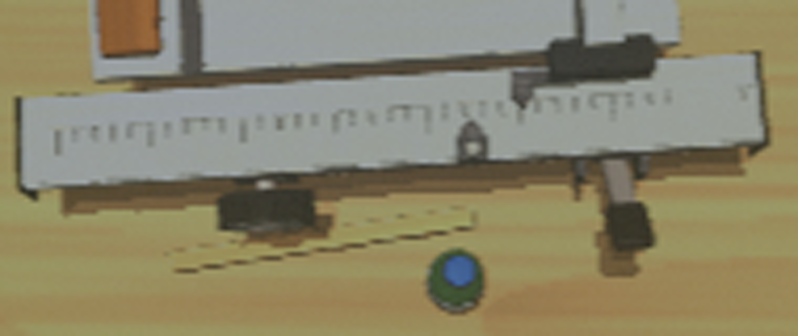

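View pics/s1.png

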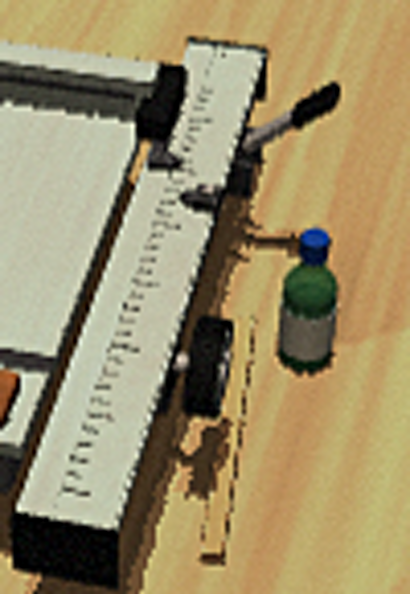

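Crop: rail top corners at (20,98), (757,55), (768,142) and (24,187); pointer tip at (522,108), rider tip at (471,122), wheel spanning x 219–315 and y 187–230, lever pad at (630,225), bottle cap at (460,270). The side crop agrees, with the lever raised and the bottle in front of the rail.

```bash
cat > fit.py <<'E'
from h import *
import pickle
from scipy.optimize import least_squares
c=pickle.load(open("top0.pkl","rb"))
P=lambda x,y:(190+(x+.5)/4.2-.5,175+(y+.5)/4.2-.5)
cor={(-137,200):(20,98),(-137,-200):(757,55),(-187,-200):(768,142),(-187,200):(24,187)}
W=np.array([atz(c,*P(*v),96)[:2] for v in cor.values()]);S=np.array(list(cor),float)
print(W)
def T(p,s):
    a=p[2];return p[:2]+s@np.array([[np.cos(a),np.sin(a)],[-np.sin(a),np.cos(a)]])
f=least_squares(lambda p:(T(p,S)-W).ravel(),[500,0,0]);p=f.x
print("saw",p,"res",f.fun)
np.save("saw.npy",p)
def inv(w): 
    a=p[2];return (w-p[:2])@np.array([[np.cos(a),-np.sin(a)],[np.sin(a),np.cos(a)]])
for n,q,z in(("pointer",(522,108),102),("rider",(471,122),101),("wheelfrontL",(219,230),82),("wheel c",(267,210),105),("pad",(630,225),115),("cap",(460,270),95)):
    w=atz(c,*P(*q),z);print(n,w,inv(w[:2]),"depth",depth(c,*P(*q)))
print("wheel top w",T(p,np.array([-205,70.])),"hinge",T(p,np.array([-184,-120.])))
E
python3 fit.py
```

```text
[[ 588.73217684  246.28481304]
 [ 615.04690252 -152.06148907]
 [ 567.39222269 -156.35444429]
 [ 540.14304209  241.90185672]]
saw [7.39459904e+02 5.58659226e+01 6.74785953e-02] res [ 0.55403419 -0.11160733  1.21026768 -0.85497855 -1.02126166  0.06660678
 -0.74304021  0.8999791 ]
pointer [583.9010967  -24.59963357 102.        ] [-160.63036678  -69.7935057 ] depth [585.27541708 -25.20626202  94.84227907]
rider [576.28189564   2.63109797 101.        ] [-166.39613057  -42.11100341] depth [576.50476805   2.56653608  99.78160144]
wheelfrontL [519.3504209  138.18675828  82.        ] [-214.05787426   96.97489827] depth [519.83348644 138.61979985  77.76998115]
wheel c [527.53091172 110.70218206 105.        ] [-207.7492142   69.0012827] depth [527.07541174 110.43994072 108.59157465]
pad [519.86085623 -79.03216819 115.        ] [-228.19510758 -119.78409507] depth [518.85661686 -77.76572052 123.42077439]
cap [497.53539937   8.34773083  95.        ] [-244.57795657  -31.09770922] depth [497.71108518   8.2586112   93.06349024]
wheel top w [530.2065283  111.88399882] hinge [563.96994175 -76.26762065]
```

>>> servo_tool(series=[[[0.695, -0.55, 0, 0], [0.695, -0.55, 0, 0], [0.695, -0.55, 0, 0], [0.695, -0.55, 0, 0], [0.695, -0.55, 0, 0], [0.695, -0.55, 0, 0]]], jaw=1, squeeze=5)

```text
time: 0.6
tcp_pos: [333.5, -295.6, 218.4]
tool_rot: [-3.064, -0.686, -0.0]
contact_force: [-0.6, -1.0, 0.3]
finger_gap: 57.7
grasp_force: 0.0
```

>>> servo_tool(series=[[[0.695, -0.55, 0, 0], [0.695, -0.55, 0, 0], [0.695, -0.55, 0, 0], [0.695, -0.55, 0, 0], [0.695, -0.55, 0, 0], [0.695, -0.55, 0, 0], [0.695, -0.55, 0, 0]]])

```text
time: 1.18
tcp_pos: [432.2, -98.8, 218.4]
tool_rot: [-3.064, -0.689, 0.0]
contact_force: [0.2, -0.7, -0.4]
finger_gap: 10.9
grasp_force: 0.0
```

>>> servo_tool(series=[[[0.695, -0.55, 0, 0.236], [0.695, -0.55, 0, 0.236], [0.695, -0.55, 0, 0.236], [0.695, -0.55, 0, 0.236], [0.695, -0.55, 0, 0.236], [0.695, -0.55, 0, 0.236], [0.695, -0.55, 0, 0.236]]])

```text
time: 1.77
tcp_pos: [531.8, 99.9, 218.2]
tool_rot: [-3.139, -0.111, -0.0]
contact_force: [0.9, -0.8, -1.1]
finger_gap: 0.4
grasp_force: 0.0
```

>>> servo_tool(series=[[[-0.008, 0.01, 0.16, 0], [-0.008, 0.01, 0.3, 0], [-0.008, 0.01, 0.4, 0], [-0.008, 0.01, 0.424, 0], [-0.008, 0.01, 0.424, 0], [-0.008, 0.01, 0.424, 0]]])

```text
time: 2.27
tcp_pos: [529.1, 93.7, 113.7]
tool_rot: [3.14, 0.106, 0.002]
contact_force: [0.7, -0.8, -0.7]
finger_gap: 0.6
grasp_force: 0.0
```

Run:
```python
from h import *
s=r.sense();print(s["tcp_pos"],s["contact_force"],s["tool_rot"])
save(capture("side"),"s2.png",(260,155,400,300),4.1)
```

```text
[529.11321513  93.67334971 113.7313862 ] [ 0.70481473 -0.83739936 -0.67897249] [3.13979222e+00 1.05810444e-01 1.53979834e-03]
```

View pics/s2.png

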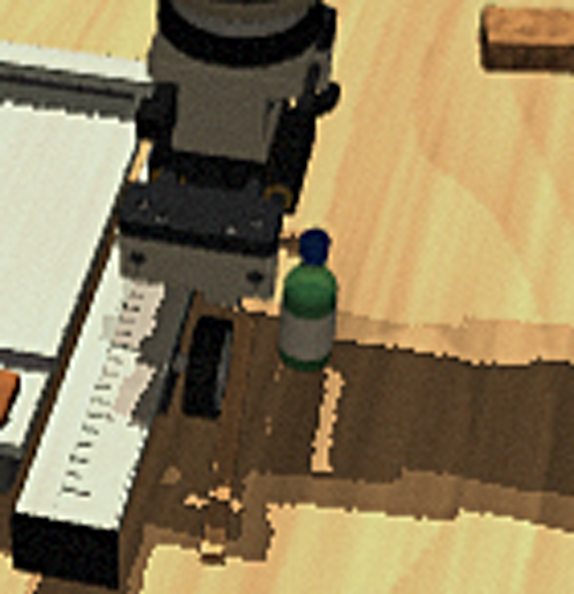

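>>> servo_tool(series=[[[0, -0.024, 0.012, 0], [0, -0.024, 0.016, 0], [0, -0.024, 0.02, 0], [0, -0.024, 0.022, 0], [0, -0.024, 0.022, 0]]])

```text
time: 2.73
tcp_pos: [528.1, 100.4, 107.3]
tool_rot: [3.14, 0.107, 0.0]
contact_force: [-0.5, -0.4, -0.2]
finger_gap: 0.5
grasp_force: 0.0
```

>>> servo_tool(series=[[[0, 0, 0.002, 0], [0, 0, 0.002, 0], [0, 0, 0.004, 0], [0, 0, 0.004, 0]]])

```text
time: 3.07
tcp_pos: [528.3, 100.4, 106.5]
tool_rot: [3.14, 0.107, 0.001]
contact_force: [-1.7, -0.1, 4.8]
finger_gap: 0.3
grasp_force: 2.4
```

Run:
```python
from h import *
c=capture("side");print(proj(c,r.sense()["tcp_pos"]), proj(c,[530.2,111.9,108]))
u,v=np.round(proj(c,r.sense()["tcp_pos"])[0]).astype(int)
for n in("side","top"):
    c=capture(n);u,v=np.round(proj(c,r.sense()["tcp_pos"])[0]).astype(int)
    print(n,u,v)
save(capture("side"),"s3.png",(280,210,340,265),10)
```

```text
[[313.18216347 232.50832157]] [[310.89556076 235.4231257 ]]
side 313 232
top 258 224
```

View pics/s3.png

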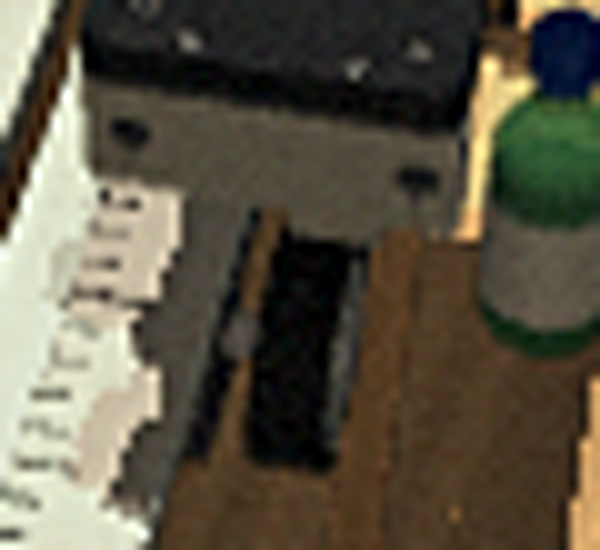

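>>> servo_tool(series=[[[0, -0.012, 0.001, 0], [0, -0.024, 0.001, 0], [0, -0.036, 0.001, 0], [0, -0.048, 0.001, 0], [0, -0.06, 0.001, 0], [0, -0.072, 0.001, 0], [0, -0.084, 0.001, 0], [0, -0.084, 0.001, 0]]])

```text
time: 3.93
tcp_pos: [527.1, 121.9, 107.4]
tool_rot: [-3.139, -0.107, -0.003]
contact_force: [-4.7, 1.4, 18.6]
finger_gap: 0.5
grasp_force: 9.4
```

```bash
cat > meas.py <<'E'
from h import *
import pickle,sys
p=np.load("saw.npy");a=p[2]
def T(x,y,z): return [p[0]+x*np.cos(a)-y*np.sin(a),p[1]+x*np.sin(a)+y*np.cos(a),z]
def strip(c,x0,x1,z,ys,xs=7):
    # mean grey profile over saw x0..x1 at height z, sampled along saw y
    g=cv2.cvtColor(c["pixels"],cv2.COLOR_RGB2GRAY).astype(np.float32)
    out=[]
    for x in np.linspace(x0,x1,xs):
        q=proj(c,[T(x,y,z) for y in ys]).astype(np.float32)
        out.append(cv2.remap(g,q[None,:,0],q[None,:,1],cv2.INTER_LINEAR)[0])
    return np.mean(out,0)
def cen(ys,pr,lo,hi):
    m=(ys>=lo)&(ys<=hi);d=np.clip(np.percentile(pr[m],80)-pr[m]-8,0,None)
    return (d*ys[m]).sum()/d.sum() if d.sum() else np.nan
E
python3 - <<'E'
from meas import *
s=r.sense();print(s["time"],s["tcp_pos"],s["contact_force"])
c=capture("top");save(c,"t2.png",(240,180,370,240),6)
ys=np.arange(-110,-20,3.)
for n,k in(("old",pickle.load(open("top0.pkl","rb"))),("new",c)):
    for x in(-148,-153,-157,-161,-164,-167,-170,-174,-178): print(n,x,strip(k,x,x,101.5,ys,1).astype(int))
E
```

```text
3.9333 [527.13079764 121.87428647 107.44037476] [-4.65668503  1.37878233 18.57860522]
old -148 [ 91  97  89  89  80  76  74  75  80  86  85  80  83  88  84 113 156 156
 156 156 156 157 157 157 156 156 156 157 156 156]
old -153 [156 155 156 156 156 156 156 156 156 156 156 125  89  87  81 101 150 156
 156 157 156 156 156 156 157 156 156 155 155 157]
old -157 [143 135 157 146 129 156 152 134 133 147 141 128 122  83  76 134 156 138
 143 155 140 143 154 148 139 151 157 137 148 156]
old -161 [147 137 153 151 133 153 153 145 155 156 144 132 153 117 123 155 156 144
 146 156 147 146 156 144 135 153 156 141 148 157]
old -164 [152 153 156 154 145 154 154 148 154 156 152 149 156 145 130 156 151 145
 156 156 150 149 148 137 149 156 155 146 150 156]
old -167 [156 155 155 156 156 155 156 155 156 156 157 157 155 150 136 156 156 156
 156 156 156 150 110  93 132 154 156 156 156 156]
old -170 [156 156 156 156 156 156 156 156 156 156 156 156 156 154 150 155 156 156
 155 156 151 120  92  93  92 138 157 156 157 156]
old -174 [156 156 156 156 155 156 156 156 156 156 156 156 156 156 156 156 156 156
 156 154
[... 661 characters left out ...]
168 168 177 164 154 173 177 160 168 174]
new -164 [175 174 179 177 167 175 176 170 175 178 174 170 177 166 150 177 173 166
 177 178 173 170 168 157 169 177 177 167 170 174]
new -167 [178 178 179 178 178 178 178 178 177 178 177 177 177 170 157 177 177 177
 177 177 178 170 127 105 152 176 178 176 174 170]
new -170 [178 178 178 178 177 178 178 179 178 178 178 178 177 176 172 177 178 177
 177 177 173 139 106 107 107 158 176 171 169 169]
new -174 [179 178 178 178 178 178 178 178 177 178 178 178 178 178 178 177 178 177
 178 175 145 102 104 105  93 113 163 170 169 166]
new -178 [178 178 177 178 178 178 177 177 178 178 178 178 178 178 177 178 178 177
 178 177 129  98 136 147 111  91 155 171 168 156]
```

View pics/t2.png

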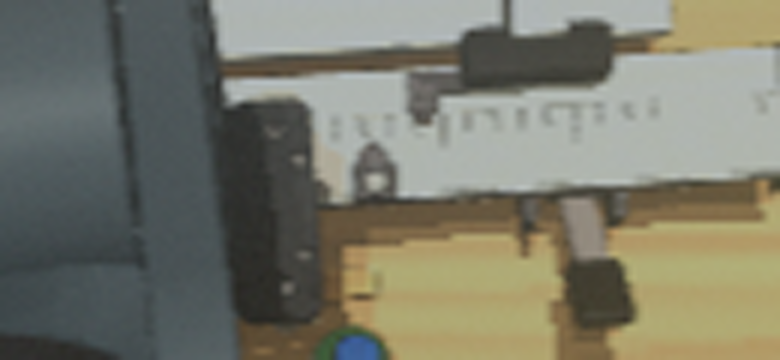

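The pointer has moved left to crop (424,120), with the rider tip at (374,146). That is about 8 mm for a 21 mm stroke, so the finger isn't slipping. The next strokes should press lighter.

>>> servo_tool(series=[[[0, 0, -0.04, 0], [0, 0.05, -0.04, 0], [0, 0.092, -0.04, 0], [0, 0.092, -0.03, 0], [0, 0.092, -0.012, 0], [0, 0.092, -0.004, 0], [0, 0.092, -0.003, 0], [0, 0.092, -0.003, 0]]])

```text
time: 4.65
tcp_pos: [528.0, 98.4, 106.2]
tool_rot: [3.14, 0.107, -0.001]
contact_force: [-0.5, 0.4, -0.4]
finger_gap: 0.2
grasp_force: 0.0
```

>>> servo_tool(series=[[[0, -0.014, 0, 0], [0, -0.028, 0, 0], [0, -0.042, -0.001, 0], [0, -0.056, -0.001, 0], [0, -0.07, -0.001, 0], [0, -0.084, -0.001, 0], [0, -0.096, 0, 0], [0, -0.096, 0, 0]]])

```text
time: 5.32
tcp_pos: [526.7, 123.3, 107.4]
tool_rot: [-3.139, -0.108, -0.001]
contact_force: [-2.8, 1.6, 9.6]
finger_gap: 0.2
grasp_force: 4.5
```

```bash
cat > m2.py <<'E'
from meas import *
s=r.sense();print(s["time"],s["tcp_pos"],s["contact_force"])
ys=np.arange(-110,-20,.5);k=capture("top")
def seg(c,x,y0,y1,z):
    # dark run on a row, half-level crossings
    yy=np.arange(y0,y1,.5);pr=strip(c,x,x,z,yy,1);b=np.median(strip(c,-153,-153,102,np.arange(-100,-20,1.),1)) if 0 else 170
    h=(np.percentile(pr,95)+pr.min())/2;d=yy[pr<h];return d.min(),d.max(),pr.min()
for x in(-167,-169,-171,-173,-175): print("rider",x,seg(k,x,-65,-20,101))
for x in(-151,-152,-153,-154,-155,-156): print("pointer",x,seg(k,x,-90,-20,102))
E
python3 m2.py
```

```text
5.3167 [526.67693015 123.31398053 107.43898004] [-2.84330575  1.58229552  9.63247318]
rider -167 (np.float64(-44.5), np.float64(-39.0), np.float32(98.74121))
rider -169 (np.float64(-46.0), np.float64(-36.5), np.float32(105.01953))
rider -171 (np.float64(-47.0), np.float64(-36.0), np.float32(100.09766))
rider -173 (np.float64(-48.0), np.float64(-35.0), np.float32(93.88672))
rider -175 (np.float64(-50.0), np.float64(-34.0), np.float32(90.06055))
pointer -151 (np.float64(-58.5), np.float64(-46.5), np.float32(90.79297))
pointer -152 (np.float64(-58.5), np.float64(-46.5), np.float32(93.12109))
pointer -153 (np.float64(-58.0), np.float64(-46.5), np.float32(94.31641))
pointer -154 (np.float64(-58.0), np.float64(-46.5), np.float32(91.918945))
pointer -155 (np.float64(-57.5), np.float64(-46.5), np.float32(89.708984))
pointer -156 (np.float64(-57.5), np.float64(-46.5), np.float32(83.69629))
```

>>> servo_tool(series=[[[0, 0, -0.04, 0], [0, 0.05, -0.04, 0], [0.003, 0.092, -0.04, 0], [0.003, 0.092, -0.03, 0], [0.003, 0.092, -0.012, 0], [0.003, 0.092, -0.001, 0], [0.003, 0.092, 0, 0], [0.003, 0.092, 0, 0]]])

```text
time: 6.03
tcp_pos: [528.7, 99.2, 106.2]
tool_rot: [3.139, 0.107, -0.001]
contact_force: [-0.6, -2.4, 2.6]
finger_gap: 0.3
grasp_force: 1.2
```

>>> servo_tool(series=[[[0, -0.014, 0, 0], [0, -0.028, 0, 0], [0, -0.042, 0, 0], [0, -0.056, 0, 0], [0, -0.07, 0, 0], [0, -0.076, 0, 0], [0, -0.076, 0, 0]]])

```text
time: 6.62
tcp_pos: [527.7, 119.1, 107.8]
tool_rot: [-3.139, -0.108, -0.001]
contact_force: [-6.2, 0.8, 16.9]
finger_gap: 0.4
grasp_force: 8.8
```

```bash
python3 m2.py
```

```text
6.6167 [527.70329655 119.14393982 107.84881204] [-6.20244077  0.78625162 16.93830133]
rider -167 (np.float64(-44.0), np.float64(-20.5), np.float32(80.84375))
rider -169 (np.float64(-45.5), np.float64(-20.5), np.float32(84.9375))
rider -171 (np.float64(-46.5), np.float64(-20.5), np.float32(85.515625))
rider -173 (np.float64(-48.0), np.float64(-20.5), np.float32(84.359375))
rider -175 (np.float64(-49.5), np.float64(-20.5), np.float32(84.5625))
pointer -151 (np.float64(-50.0), np.float64(-20.5), np.float32(85.3457))
pointer -152 (np.float64(-49.5), np.float64(-20.5), np.float32(74.25391))
pointer -153 (np.float64(-49.5), np.float64(-20.5), np.float32(69.6875))
pointer -154 (np.float64(-49.5), np.float64(-20.5), np.float32(69.578125))
pointer -155 (np.float64(-49.0), np.float64(-20.5), np.float32(69.31445))
pointer -156 (np.float64(-49.0), np.float64(-20.5), np.float32(69.671875))
```

>>> servo_tool(series=[[[0, 0, -0.04, 0], [0, 0, -0.1, 0], [-0.1, -0.1, -0.2, 0], [-0.25, -0.2, -0.3, 0], [-0.4, -0.2, -0.3, 0], [-0.55, -0.2, -0.3, 0], [-0.6, -0.2, -0.3, 0], [-0.6, -0.2, -0.3, 0]]])

```text
time: 7.33
tcp_pos: [371.9, 158.2, 181.9]
tool_rot: [-3.14, -0.109, 0.001]
contact_force: [1.2, -0.1, -0.0]
finger_gap: 0.6
grasp_force: 0.0
```

```bash
sed -i 's/-90,-20,102/-65,-20,102/' m2.py
cat > m3.py <<'E'
from h import *
import sys
a=cv2.cvtColor(np.mean([capture("top")["pixels"] for _ in range(6)],0).astype(np.uint8),cv2.COLOR_RGB2BGR)
b=cv2.cvtColor(np.mean([capture("side")["pixels"] for _ in range(6)],0).astype(np.uint8),cv2.COLOR_RGB2BGR)
i=cv2.resize(a[187:222,285:325],None,fx=12,fy=12,interpolation=cv2.INTER_CUBIC)
j=cv2.resize(b[185:220,290:320],None,fx=12,fy=12,interpolation=cv2.INTER_CUBIC)
cv2.imwrite(sys.argv[1],np.hstack([i,j[:420]]))
E
python3 m2.py; python3 m3.py pics/c1.png
```

```text
7.3333 [371.88574315 158.2283446  181.90169685] [ 1.16469923 -0.14187075 -0.04428724]
rider -167 (np.float64(-44.5), np.float64(-39.0), np.float32(92.4541))
rider -169 (np.float64(-46.5), np.float64(-36.5), np.float32(98.99902))
rider -171 (np.float64(-47.0), np.float64(-36.0), np.float32(97.14844))
rider -173 (np.float64(-48.5), np.float64(-35.0), np.float32(91.546875))
rider -175 (np.float64(-50.0), np.float64(-34.0), np.float32(87.49219))
pointer -151 (np.float64(-50.5), np.float64(-38.5), np.float32(90.03613))
pointer -152 (np.float64(-50.0), np.float64(-39.0), np.float32(91.0625))
pointer -153 (np.float64(-50.0), np.float64(-39.5), np.float32(89.46875))
pointer -154 (np.float64(-49.5), np.float64(-39.5), np.float32(87.59375))
pointer -155 (np.float64(-49.5), np.float64(-39.0), np.float32(85.265625))
pointer -156 (np.float64(-49.5), np.float64(-38.5), np.float32(84.25781))
```

View pics/c1.png

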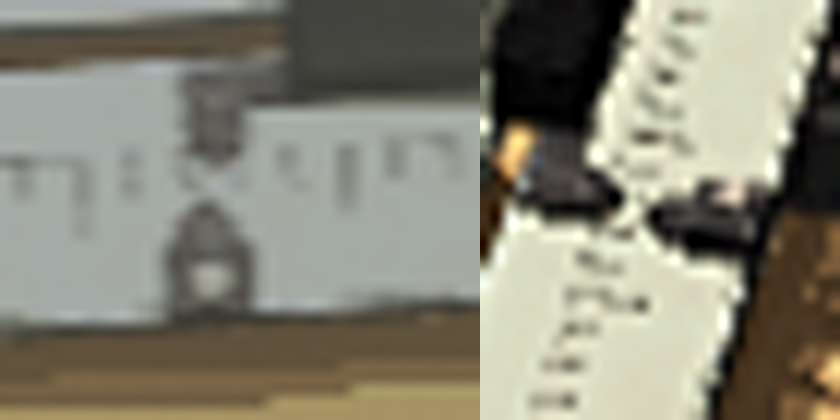

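Left half (top view): pointer tip at (213,163), rider tip at (207,198). Right half (side view): pointer tip at (620,198), rider tip at (650,212). A small gap to the left remains.

```bash
cat > m4.py <<'E'
from meas import *
def inv(w): 
    return (np.array(w)[:2]-p[:2])@np.array([[np.cos(a),-np.sin(a)],[np.sin(a),np.cos(a)]])
def avg(n,k=5):
    cs=[capture(n) for _ in range(k)];c=cs[0];c["pixels"]=np.mean([q["pixels"] for q in cs],0).astype(np.uint8);return c
def cents(c,xs,z,lo,hi):
    ys=np.arange(lo,hi,.25);o=[]
    for x in xs:
        pr=strip(c,x,x,z,ys,1);d=np.clip(np.percentile(pr,90)-15-pr,0,35);o.append((d*ys).sum()/d.sum())
    return np.round(o,2)
if __name__=="__main__":
    import sys;y=float(sys.argv[1])
    for n in("top","side"):
        c=avg(n)
        print(n,"ptr",cents(c,np.arange(-150,-156,-1.),102,y-11,y+11),"rider",cents(c,np.arange(-167,-174,-1.),101,-54,-30))
E
python3 - <<'E'
from m4 import *
c=capture("top");f=lambda u0,v0,x,y:(u0+(x+.5)/12-.5,v0+(y+.5)/12-.5)
print(inv(atz(c,*f(285,187,213,163),102)),inv(atz(c,*f(285,187,207,198),101)))
c=capture("side")
print(inv(atz(c,*f(290,185,140,198),102)),inv(atz(c,*f(290,185,170,212),101)))
E
python3 m4.py -44
```

```text
[-158.56939922  -43.79945966] [-164.97489214  -42.27754427]
[-158.93093701  -43.57963307] [-165.30270749  -41.95623825]
top ptr [-44.7  -44.53 -44.65 -44.78 -44.6  -44.2 ] rider [-41.75 -41.57 -41.55 -41.69 -41.68 -41.45 -41.58]
side ptr [-43.37 -42.95 -42.75 -42.81 -42.62 -42.05] rider [-41.87 -41.76 -41.27 -40.69 -40.57 -41.01 -42.3 ]
```

Run:
```python
from m4 import *
np.set_printoptions(linewidth=200)
c=avg("top",10);ys=np.arange(-54,-29,1.)
print("y   ",ys.astype(int))
for x in range(-148,-182,-1): print(x,strip(c,x,x,102 if x>-163 else 101,ys,1).astype(int))
g=cv2.cvtColor(c["pixels"],cv2.COLOR_RGB2GRAY);print(g[190:216,294:314])
print(proj(c,[T(-153,-44.6,102),T(-160,-42,102),T(-175,-42,101)]))
```

```text
y    [-54 -53 -52 -51 -50 -49 -48 -47 -46 -45 -44 -43 -42 -41 -40 -39 -38 -37 -36 -35 -34 -33 -32 -31 -30]
-148 [ 97  98 101 103 101  96  94  96  98  99  99  95  90  98 113 128 143 158 163 167 168 168 168 168 168]
-149 [135 135 130 123 112  98  89  90  92  92  91  89  87  96 111 126 142 157 162 166 168 168 168 168 168]
-150 [163 159 148 134 118 101  88  90  92  92  92  91  89  96 109 123 138 155 161 166 168 168 168 168 168]
-151 [164 160 149 135 119 103  89  91  93  94  94  93  92  96 107 119 135 152 159 165 168 168 168 168 168]
-152 [165 161 150 136 121 105  91  93  94  94  94  93  91  95 110 125 141 157 163 166 168 168 168 168 168]
-153 [165 161 152 138 124 110  95  95  95  94  93  91  90  94 113 132 148 163 167 167 168 168 168 167 167]
-154 [165 161 153 140 127 114  98  96  94  93  91  89  88  91 110 129 145 158 164 165 167 167 167 165 163]
-155 [166 163 156 144 131 112  92  90  90  89  87  86  85  87 104 120 136 150 158 163 166 167 167 163 159]
-156 [166 165 160 148 135 112  86  85  86  86  84  84  85  89 102 117 132 146 156 162 166 167 167 161 155]
-157 [166 166 163 153 143 123 
[... 4191 characters left out ...]
1 168 167 167 167 168 168 168]
 [167 167 168 168 136  86  97 141 162 145 106  85 142 167 167 167 167 168 168 168]
 [167 167 167 168 143  99  94 140 164 151 114  86 141 167 167 168 168 167 168 168]
 [168 168 167 168 143  99  87 118 140 119  85  86 141 167 167 168 168 168 168 159]
 [167 168 157 148 125  92  91  84  73  81  89  89 142 168 157 159 167 168 156 144]
 [168 168 156 142 116  70  61  60  58  58  59  59  65  68  70  77  76  74  80  81]
 [ 75  74  75  73  70  67  67  74  77  74  82  84  80  81  82  82  82  82  82  82]
 [ 82  82  82  82  82  82  82  82  82  83  83  83  82  82  83  83  83  83  83  83]]
[[302.47325559 197.67888161]
 [301.53712432 200.79651582]
 [301.98064673 207.4340585 ]]
```

>>> servo_tool(series=[[[0.15, 0.1, 0, 0], [0.3, 0.2, 0, 0], [0.45, 0.252, 0, 0], [0.6, 0.252, 0.05, 0], [0.602, 0.252, 0.15, 0], [0.602, 0.252, 0.25, 0], [0.602, 0.252, 0.285, 0], [0.602, 0.252, 0.285, 0]]])

```text
time: 9.75
tcp_pos: [528.3, 105.2, 109.1]
tool_rot: [3.139, 0.107, -0.004]
contact_force: [-0.0, 0.0, 0.6]
finger_gap: 0.4
grasp_force: 0.0
```

>>> servo_tool(series=[[[0, 0, 0, 0], [0, 0, 0.004, 0], [0, 0, 0.006, 0], [0, 0, 0.008, 0], [0, 0, 0.008, 0]]])

```text
time: 10.17
tcp_pos: [529.0, 105.5, 108.7]
tool_rot: [-3.14, -0.107, -0.001]
contact_force: [-0.5, -0.3, -0.2]
finger_gap: 0.6
grasp_force: 0.0
```

>>> servo_tool(series=[[[0, 0, 0.002, 0], [0, 0, 0.003, 0], [0, 0, 0.004, 0], [0, 0, 0.004, 0], [0, 0, 0.004, 0]]])

```text
time: 10.58
tcp_pos: [529.1, 105.5, 107.8]
tool_rot: [-3.14, -0.107, -0.001]
contact_force: [-0.9, 0.7, 5.7]
finger_gap: 0.8
grasp_force: 2.6
```

Contact at 5.7 N. Next, a short stroke of about 7.5 mm.

>>> servo_tool(series=[[[0, -0.005, 0.001, 0], [0, -0.011, 0.001, 0], [0, -0.017, 0.001, 0], [0, -0.023, 0.001, 0], [0, -0.03, 0.001, 0], [0, -0.03, 0.001, 0], [0, -0.03, 0.001, 0]]])

```text
time: 11.17
tcp_pos: [528.7, 113.0, 108.1]
tool_rot: [3.14, 0.107, 0.001]
contact_force: [-3.7, -1.1, 11.4]
finger_gap: 0.1
grasp_force: 5.7
```

>>> servo_tool(series=[[[0, 0, -0.04, 0], [0, 0, -0.1, 0], [-0.1, -0.1, -0.2, 0], [-0.25, -0.2, -0.3, 0], [-0.4, -0.2, -0.3, 0], [-0.55, -0.2, -0.3, 0], [-0.6, -0.2, -0.3, 0], [-0.6, -0.2, -0.3, 0]]])

```text
time: 11.83
tcp_pos: [372.9, 152.5, 182.7]
tool_rot: [-3.14, -0.109, 0.0]
contact_force: [-0.3, 0.3, 0.5]
finger_gap: 0.7
grasp_force: 0.0
```

```bash
cat > m5.py <<'E'
from m4 import *
c=avg("top",10);ys=np.arange(-60,-25,.1)
def edges(x,z,lo,hi,lev=130):
    pr=strip(c,x,x,z,ys,1);m=(ys>lo)&(ys<hi);d=ys[m][pr[m]<lev];return d.min(),d.max(),(d.min()+d.max())/2
for x in np.arange(-150,-158.5,-1): print("ptr",x,np.round(edges(x,102,-56,-30),1))
for x in(-167,-169,-171,-173,-175,-177): print("rid",x,np.round(edges(x,101,-56,-30),1))
print(cv2.cvtColor(c["pixels"],cv2.COLOR_RGB2GRAY)[195:206,294:312])
E
python3 m5.py
```

```text
ptr -150.0 [-47.7 -35.7 -41.7]
ptr -151.0 [-47.6 -35.6 -41.6]
ptr -152.0 [-47.5 -36.  -41.7]
ptr -153.0 [-47.5 -36.6 -42. ]
ptr -154.0 [-47.5 -36.9 -42.2]
ptr -155.0 [-48.1 -36.9 -42.5]
ptr -156.0 [-48.8 -37.  -42.9]
ptr -157.0 [-48.2 -37.5 -42.8]
ptr -158.0 [-44.8 -38.1 -41.4]
rid -167 [-44.7 -38.8 -41.7]
rid -169 [-46.2 -36.7 -41.4]
rid -171 [-47.3 -36.  -41.6]
rid -173 [-48.5 -34.5 -41.5]
rid -175 [-50.1 -33.5 -41.8]
rid -177 [-50.4 -33.2 -41.8]
[[167 167 168 168 139  92  96  95  95  99  87  78  75  76  72  67  84  95]
 [167 168 168 168 149 109  86  93  91  86 140 167 167 167 166 166 167 167]
 [167 168 168 168 146 103  87  88  92  95 143 168 168 168 168 168 168 168]
 [168 168 168 167 161 130 100  95  87  86 142 168 168 168 167 168 168 168]
 [168 156 158 168 166 134  89  86  87  95 109 147 166 167 145 149 168 167]
 [168 145 149 168 168 155 119  89 105 149 155 157 168 168 145 148 167 167]
 [167 155 157 168 168 155 142 145 159 167 155 157 168 168 155 157 167 167]
 [168 145 149 168 168 168 140 144 168 168 155 157 167 167 167 155 157 167]
 [168 155 157 168 168 167 167 149 141 160 167 167 168 167 167 166 166 167]
 [168 167 167 168 168 168 143  99  89 128 160 168 167 167 167 167 167 167]
 [167 168 168 168 167 145 106 100 103  99 130 160 167 167 167 167 168 167]]
```

Body edges put the pointer at y ≈ −41.7 and the rider at ≈ −41.7, so they are opposite within about 0.3 mm. Next is the lever.

>>> servo_tool(series=[[[0.1, 0.15, 0, 0], [0.2, 0.3, 0, 0], [0.3, 0.45, 0, 0], [0.4, 0.6, 0, 0], [0.5, 0.75, 0, 0], [0.56, 0.9, 0, 0], [0.57, 0.965, 0, 0], [0.57, 0.965, 0, 0]]])

```text
time: 13.0
tcp_pos: [535.8, -83.0, 181.7]
tool_rot: [3.139, 0.101, 0.001]
contact_force: [-0.4, -0.8, -1.0]
finger_gap: 0.8
grasp_force: 0.0
```

>>> servo_tool(series=[[[0, 0, 0.05, 0], [0, 0, 0.12, 0], [0, 0, 0.18, 0], [0, 0, 0.21, 0], [0, 0, 0.22, 0], [0, 0, 0.22, 0]]])

```text
time: 13.5
tcp_pos: [533.9, -78.2, 126.9]
tool_rot: [-3.14, -0.107, 0.001]
contact_force: [-0.1, -1.1, -0.3]
finger_gap: 0.3
grasp_force: 0.0
```

>>> servo_tool(series=[[[-0.01, 0, 0.012, 0], [-0.022, 0, 0.022, 0], [-0.035, 0, 0.034, 0], [-0.046, 0, 0.048, 0], [-0.056, 0, 0.062, 0], [-0.065, 0, 0.077, 0], [-0.073, 0, 0.092, 0], [-0.08, 0, 0.106, 0]]])

```text
time: 14.17
tcp_pos: [514.0, -79.8, 100.4]
tool_rot: [3.14, 0.107, 0.001]
contact_force: [2.2, -0.1, 1.4]
finger_gap: 0.7
grasp_force: 0.9
```

>>> servo_tool(series=[[[-0.005, 0, 0.015, 0], [-0.011, 0, 0.03, 0], [-0.016, 0, 0.044, 0], [-0.02, 0, 0.056, 0], [-0.022, 0, 0.064, 0], [-0.024, 0, 0.07, 0], [-0.024, 0, 0.074, 0], [-0.024, 0, 0.074, 0]]])

```text
time: 14.83
tcp_pos: [507.8, -80.1, 81.9]
tool_rot: [-3.14, -0.107, 0.001]
contact_force: [-0.2, -0.4, 0.1]
finger_gap: 0.2
grasp_force: 0.0
```

>>> servo_tool(series=[[[0, 0, 0.003, 0], [0, 0, 0.005, 0], [0, 0, 0.007, 0], [0, 0, 0.008, 0], [0, 0, 0.008, 0]]])

```text
time: 15.25
tcp_pos: [507.8, -80.2, 80.9]
tool_rot: [3.14, 0.107, -0.001]
contact_force: [-5.5, 0.4, 14.7]
finger_gap: 0.4
grasp_force: 7.0
```

The lever is firm against its stop at z ≈ 81. Lifting clear to check.

>>> servo_tool(series=[[[0, 0, -0.04, 0], [0, 0, -0.12, 0], [0, 0, -0.25, 0], [-0.1, 0, -0.4, 0], [-0.25, 0, -0.4, 0], [-0.4, 0, -0.4, 0], [-0.55, 0, -0.4, 0], [-0.55, 0, -0.4, 0]]])

```text
time: 15.92
tcp_pos: [365.2, -88.7, 179.7]
tool_rot: [-3.139, -0.106, 0.006]
contact_force: [0.1, 0.3, 0.3]
finger_gap: 0.4
grasp_force: 0.0
```

```bash
python3 m5.py
python3 - <<'E'
from m4 import *
s=r.sense();print(s["time"],s["tcp_pos"],s["contact_force"])
a=capture("top");b=capture("side")
cv=lambda c:cv2.cvtColor(c["pixels"],cv2.COLOR_RGB2BGR)
i=cv2.resize(cv(a)[175:255,280:360],None,fx=5,fy=5,interpolation=cv2.INTER_CUBIC)
j=cv2.resize(cv(b)[155:235,280:360],None,fx=5,fy=5,interpolation=cv2.INTER_CUBIC)
cv2.imwrite("pics/fin.png",np.hstack([i,j]))
for n,c in(("top",a),("side",b)):
    q=proj(c,[T(-246,-120,81)])[0];print(n,q,depth(c,*q))
E
```

```text
ptr -150.0 [-47.7 -35.6 -41.6]
ptr -151.0 [-47.6 -35.6 -41.6]
ptr -152.0 [-47.5 -35.9 -41.7]
ptr -153.0 [-47.5 -36.4 -41.9]
ptr -154.0 [-47.5 -36.6 -42. ]
ptr -155.0 [-48.2 -36.8 -42.5]
ptr -156.0 [-48.9 -37.  -42.9]
ptr -157.0 [-48.3 -37.5 -42.9]
ptr -158.0 [-44.9 -38.1 -41.5]
rid -167 [-44.7 -38.8 -41.7]
rid -169 [-46.2 -36.7 -41.4]
rid -171 [-47.3 -36.  -41.6]
rid -173 [-48.6 -34.5 -41.5]
rid -175 [-50.2 -33.5 -41.8]
rid -177 [-50.4 -33.1 -41.7]
[[167 167 166 167 138  91 101 102 104 106  91  78  74  75  72  67  83  94]
 [167 167 167 167 148 108  86  86  87  87 139 166 166 165 166 166 166 166]
 [167 167 167 167 145 103  87  87  91  94 142 167 167 167 167 167 167 167]
 [166 167 167 167 157 127  98  94  90  87 141 167 167 167 167 167 167 167]
 [167 155 156 167 164 133  88  86  86  95 109 146 165 166 145 148 166 167]
 [167 144 148 167 167 154 119  89 105 147 154 156 166 167 144 147 167 166]
 [167 154 156 167 167 154 141 144 158 166 154 156 167 166 154 156 166 166]
 [166 144 148 167 167 166 139 144 166 167 155 156 167 166 166 154 156 166]
 [167 155 156 167 167 167 166 149 140 159 167 167 166 166 166 165 166 166]
 [167 166 167 167 167 167 142  98  89 127 159 167 166 166 166 166 166 167]
 [167 167 167 167 166 145 106  99 103  99 130 159 166 165 166 166 167 167]]
16.4167 [371.20548436 -89.46929671 179.96016433] [0.28760523 0.00253546 0.56742308]
top [338.17127241 237.77295761] [501.85716119 -80.05527235  83.68716416]
side [342.14350856 193.64422401] [501.47934213 -76.25942964  84.35622452]
```

View pics/fin.png

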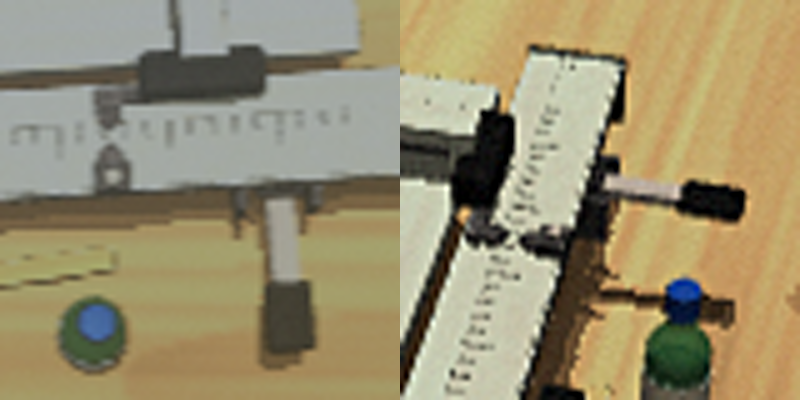

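The pointer and rider stand tip to tip (top half: (108,128) and (111,145)), and the lever lies about level. Pad depth reads 2–3 mm high, so I'll check its slope.

Run:
```python
from m4 import *
for n in("top","side"):
    cs=[capture(n) for _ in range(8)];c=cs[0];c["range_z"]=np.median([q["range_z"] for q in cs],0)
    print(n,"pad",[[round(float(depth(c,*proj(c,[T(x,y,81)])[0])[2]),1) for x in(-258,-252,-246,-240,-235)] for y in(-125,-120,-115)],
     "rail",[round(float(depth(c,*proj(c,[T(-175,y,96)])[0])[2]),1) for y in(-160,-120,-100,-80,-20,20)])
```

```text
top pad [[79.4, 79.9, 80.8, 79.6, 80.5], [80.5, 79.4, 81.2, 79.8, 80.0], [79.4, 80.6, 79.8, 79.3, 80.5]] rail [95.8, 95.3, 96.5, 95.9, 94.5, 96.0]
side pad [[81.8, 82.4, 81.4, 82.7, 83.8], [82.2, 82.6, 83.6, 82.6, 82.2], [83.0, 83.2, 82.5, 83.3, 81.8]] rail [97.4, 98.7, 98.5, 99.3, 97.2, 98.4]
```

The pad is flat and level at 80–81 mm, so the lever is fully down. Handing in.

```bash
python3 -c "
from h import *
print(r.close_job())"
```

```text
the job is handed in; nothing more can be done
None
```

The fence pointer stands opposite the rider's point, to within about 0.3 mm by camera. The clamp lever is pressed level (pad at about 81 mm), and the job was handed in at about 17–18 s with the arm clear; peak fingertip force seen was about 19 N, on the first stroke.

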